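# Level the ink tins on the balance

### The arm

A 6-joint arm with a two-finger parallel gripper is mounted at the origin on the work surface. World frame = base frame: x ahead of the robot, y to its left, z up, the work surface at z = 0. Lengths are in mm, angles in rad, forces in N, time in s.
With the tool pointing down it reaches from about 275 to 750 mm from the base axis. Payload 10.2 kg.
Tool frame: the origin (TCP) lies midway between the tips of the shut fingers; the grasp point (between the pads) lies 19 mm behind it (ctrl.pinch_z is the distance from the TCP to the grasp point, in mm); x points along the fingers, z is the direction in which the jaws open and shut, and the axes are right-handed (so a half turn about x gives the same grasp; the last joint's range is limited). The gripper opens to 85 mm and grips with 20 to 120 N. Pads are 22 mm wide; open, the fingers measure 114 mm over their backs; the gripper's body (76 mm by 85 mm) begins 54 mm behind the grasp point. The pads swing forward as they close: fully open they stand 13 mm farther back than shut.
Start: joints at [1.062, 0.313, 1.498, -0, 1.331, -0.223], TCP at [148.023, 503.706, 231.294] pointing down, gripper open.
Joint ranges: [-2.94, 2.94], [-0.97, 2.17], [0.19, 2.56], [-1.23, 4.37], [0.02, 3.11], [-2.88, 2.88]. Speed limits (rad/s): [2.39, 2.39, 3.01, 3.14, 3.14, 3.14].

### API

Orientations are given as a unit quaternion [w, x, y, z].
In Python, from rig import ctrl, capture, workorder, nets gives the robot as it stands. The module is installed in compiled form; this text tells all that it offers.
- The arm moves only by the tool send_rows, never from a script. Its argument "rows" is text: rows parted by semicolons, each of 5 numbers parted by spaces: the opening, from 0 (shut) to 1 (fully open), then the shift along the tool's x, y, z in cm, then the turn about the tool's x in units of 5 degrees (1.0 is 5 degrees). In form: grip x y z yaw; .... A call has 1 to 12 rows; each row is the pose to reach, as a shift and turn from the pose commanded when the call began, along the tool's axes at that moment; what a row does not reach only later rows make up. A row lasts 1/10 s, in which the tool goes at most 50 mm and 8.59 degrees, less where a joint would pass 70% of its speed; a pose out of reach is approached as far as the arm can. A call with a gripper value outside its range is refused whole. The fingers move at their own pace and stop on an object; "grip_force" is the grip in N (left out, the last holds). Time passes only in rows, so rows that repeat a pose let the fingers close. It gives the time, the measured TCP pose, the force and the opening at its end, in the units of the state.
- ctrl.sense(): the state, without advancing time (a new reading comes with each control period).
- capture(name): name is "scene" or "side" or "wrist"; returns a dict with "pixels" (420x560x3 uint8, red, green, blue), "intrinsics" (3x3 intrinsics, pixels), "view" (4x4, takes a point from world to camera coordinates); the wrist camera has in their place "mount" (4x4, takes a point from camera to tool coordinates, whose origin is the TCP and whose axes are the tool frame's). Camera axes: x right, y down, z forward; pixel columns grow to the right and rows downward; lengths in mm; the calibration is good to about 2 mm. A picture is of the moment at which its call begins: read the wrist's pose just before it. There is no depth.
- workorder.finish_job(): hands the job in, once; it reports no verdict.
Trained networks look in a picture, given as the dict that the camera call returned (one of the last four; its "shot" number tells which), for a name from the list of things; names that differ only in an ending like _2 or _b are one class to them, and where a whole thing is asked for, a point or a joint stands for the part that bears it (a point fixed in the world has none). Each returns a list of dicts, best first, with "confidence" (0 to 1); they miss things now and then, are a little off and sometimes report something else, mostly with a low value. They report only what shows in the picture. A call takes as long as a camera call. They do not tell look-alikes from the thing itself.
- nets.boxes_of(picture, target): "location" ([x, y, z] in mm, in world coordinates, good to about 4 mm: the middle of the surface that is visible of it).
- nets.spot_point(picture, target): "location" ([x, y, z] in mm, in world coordinates, good to about 4 mm: a listed point, or the origin of a listed thing).
The state is a dict: "time_s": time; "joints": joint angles; "dq": joint speeds; "tau": joint torques, N m; "eef_pos": TCP position; "ee_rot": TCP orientation; "force": force on the tool from outside, world axes, zero at the start; "wrist_torque": the same for the moment, N m; "grip_width": opening from 0.0 (shut) to 1.0 (fully open).
Only numpy, scipy, OpenCV 4.12 (cv2) and the standard library are available. Lean on these libraries where they do the work, as an engineer would, in place of code of your own. Each camera call takes 0.05 s, during which the arm holds its last target.

### The job

The four filled ink tins on the bench balance are to be shared into two kits of equal weight: move what has to be moved from the low pan to free seats on the other pan until the balance sits level. Pull the tins out of their sprung clips and press every moved tin fully home onto the floor of its seat, bedding it in with a steady push of about 16 N for a good second (never more than 24 N: the balance is delicate), then let go. Leave the other things on the table alone.

Things in the scene. Friction and masses are not known exactly. Their poses are not given: they have to be found in the camera images.
- balance: Two-pan balance; grey plinth 150 x 200 x 24 mm fixed to the table, pillar 73 mm high. Origin: centre of the plinth's underside; z up, y along the beam to the left pan, x along the pans (away from the robot at yaw 0). Pans at y = +140 mm (left) and -140 mm (right) stay horizontal as they rise and sink. Delicate: push on it with no more than 24 N.
- beam (a joint): Tilt of the beam, rad: 0 level (within 0.018 counts as level), positive = left pan up. Stops at -0.06 and +0.06, where a pan stands 8.4 mm above or below level. A centring spring (2.5 N m per rad) makes the tilt proportional to the load difference, about 0.55 rad per kg: 50 g more on the right gives +0.027. Pivot 58 mm above the table.
- left_seat1 (a point): Seat 1 of the left pan (nearest the robot): centre of the seat on the pan's floor, where a seated tin's underside rests; axes as the balance's. Moves with the pan; 88 mm above the table when level. Seats are 64 mm apart along x. The pan is a steel strip 200 x 56 mm with lips 8 mm high along its long sides (inner faces 44 mm apart); the +-y sides are free for fingers.
- left_seat2 (a point): Seat 2 of the left pan (middle): centre of the seat on the pan's floor, where a seated tin's underside rests; axes as the balance's. Moves with the pan; 88 mm above the table when level. Each seat has two sprung jaws, on its +x and -x sides: rounded beads 24 mm long, 16 mm above the floor (top 20 mm), 37 mm apart when empty.
- left_seat3 (a point): Seat 3 of the left pan (farthest): centre of the seat on the pan's floor, where a seated tin's underside rests; axes as the balance's. Moves with the pan; 88 mm above the table when level. A tin set down stays 10 to 12 mm too high on the beads until pushed through (a few N, at most 8). The pan sinks to its stop on the way; then the floor feels stiff (15 to 30 N per mm).
- right_seat1 (a point): Seat 1 of the right pan (nearest the robot): centre of the seat on the pan's floor, where a seated tin's underside rests; axes as the balance's. Moves with the pan; 88 mm above the table when level. Pulling a tin out takes a few N (at most 8) besides its weight; the pan rises with it.
- right_seat2 (a point): Seat 2 of the right pan (middle): centre of the seat on the pan's floor, where a seated tin's underside rests; axes as the balance's. Moves with the pan; 88 mm above the table when level. Built as the other seats.
- right_seat3 (a point): Seat 3 of the right pan (farthest): centre of the seat on the pan's floor, where a seated tin's underside rests; axes as the balance's. Moves with the pan; 88 mm above the table when level. Built as the other seats.
- tin1: Ink tin, plain metal cylinder with flat top, diameter 40 mm (foot tapers to 34 mm over the lowest 8 mm), 45 mm high, filled weight about 50 g (within 4 percent). Origin: centre of its underside, z up. Starts clipped into a seat. Rigid; bears a firm grip (25 N).
- tin2: Ink tin, plain metal cylinder with flat top, diameter 40 mm (foot tapers to 34 mm over the lowest 8 mm), 60 mm high, filled weight about 100 g (within 4 percent). Origin: centre of its underside, z up. Starts clipped into a seat. Rigid; bears a firm grip (25 N).
- tin3: Ink tin, plain metal cylinder with flat top, diameter 40 mm (foot tapers to 34 mm over the lowest 8 mm), 75 mm high, filled weight about 150 g (within 4 percent). Origin: centre of its underside, z up. Starts clipped into a seat. Rigid; bears a firm grip (25 N).
- tin4: Ink tin, plain metal cylinder with flat top, diameter 40 mm (foot tapers to 34 mm over the lowest 8 mm), 90 mm high, filled weight about 200 g (within 4 percent). Origin: centre of its underside, z up. Starts clipped into a seat. Rigid; bears a firm grip (25 N).
- brayer: Ink roller, rubber roll 40 mm thick, 100 mm long, wooden handle, lying. Bystander, leave alone. Origin at its underside.
- ink_knife: Ink knife, 210 mm long, lying. Bystander, leave alone. Origin at its underside.
- tape: Roll of tape, 90 mm across, 22 mm high. Bystander, leave alone. Origin at its underside.
- jar: Glass jar 64 mm across, 85 mm high. Bystander, leave alone. Origin at its underside.
- ink_block: Wooden block 90 x 60 x 22 mm. Bystander, leave alone. Origin at its underside.
- spare_lid: Loose steel lid 52 mm across, 10 mm high, beside the plinth, between the pans' far ends. Bystander, leave alone. Origin at its underside.
- brush: Brush, lying. Bystander, leave alone. Origin at its underside.
Things that resemble listed ones, but are neither listed nor needed, are in the scene too. What is shaped like the tin1 but blue is not meant.

How it is judged:
By the outcome, as a careful person would: the job done as asked, in the order asked, and still so for the second after the job is handed in, with the robot touching nothing.
It also fails if it takes over 58 s, if anything falls off the work surface, if the arm or the gripper's body presses on something with over 40 N, if the wrist force passes 120 N, or if a joint passes its speed limit or range.

## Working session

There is one attempt and no reset: what is moved stays moved. The work goes in short steps, Python scripts to look and compute and a tool call to move; the robot and the scene stay as the last step left them, time stands still between calls to the robot, and variables do not carry over. Pictures are saved under pics/ and viewed, and the job is handed in when it is done.

Besides the shell and the picture viewer there is one more tool, called after "Emit:" as name(argument=value, ...) on one line, values as JSON. send_rows: Moves the arm, as the interface text tells. Its arguments: {"type":"object","properties":{"rows":{"type":"string"},"grip_force":{"type":"number"}},"required":["rows"]}

```bash
mkdir -p pics; ls
python3 - <<'E'
from rig import ctrl,capture,nets
import cv2,numpy as np
s=ctrl.sense();print(s['time_s'],s['eef_pos'],s['ee_rot'],s['force'],s['grip_width'],ctrl.pinch_z)
for n in ['scene','side']:
    p=capture(n);cv2.imwrite(f'pics/{n}1.png',p['pixels'][:,:,::-1])
    print(n,p['intrinsics'].tolist(),np.round(p['view'],3).tolist())
    for t in ['tin1','tin2','tin3','tin4','balance','left_seat1','left_seat2','left_seat3','right_seat1','right_seat2','right_seat3']:
        print(t,[(np.round(d['location']).tolist(),round(d['confidence'],2)) for d in nets.spot_point(p,t)][:3])
print(ctrl.sense()['time_s'])
E
```

```text
pics
0.0 [147.90612279 503.47045955 230.71646741] [ 0.56568984 -0.42387529  0.56654162  0.42350364] [-0.10817196 -0.01958707  0.08959296] 1.0006555217529198 18.700000000000003
scene [[463.07117059323895, 0.0, 285.04371184212624], [0.0, 463.07117059323895, 206.73771209539575], [0.0, 0.0, 1.0]] [[0.434, 0.901, 0.003, -247.05], [0.64, -0.306, -0.705, -265.949], [-0.634, 0.308, -0.709, 1477.258], [0.0, 0.0, 0.0, 1.0]]
tin1 [([445.0, 125.0, 86.0], 0.9), ([508.0, 130.0, 79.0], 0.88), ([575.0, 142.0, 78.0], 0.86)]
tin2 [([445.0, 125.0, 86.0], 0.9), ([508.0, 130.0, 79.0], 0.88), ([575.0, 142.0, 78.0], 0.86)]
tin3 [([445.0, 125.0, 86.0], 0.9), ([508.0, 130.0, 79.0], 0.88), ([575.0, 142.0, 78.0], 0.86)]
tin4 [([445.0, 125.0, 86.0], 0.9), ([508.0, 130.0, 79.0], 0.88), ([575.0, 142.0, 78.0], 0.86)]
balance [([533.0, -4.0, -3.0], 0.78), ([449.0, 122.0, 81.0], 0.27)]
left_seat1 [([570.0, 142.0, 80.0], 0.82), ([642.0, 61.0, -3.0], 0.75), ([449.0, 123.0, 80.0], 0.72)]
left_seat2 [([570.0, 142.0, 80.0], 0.82), ([642.0, 61.0, -3.0], 0.75), ([449.0, 123.0, 80.0], 0.72)]
left_seat3 [([570.0, 142.0, 80.0
[... 913 characters left out ...]
]
tin4 [([509.0, 132.0, 81.0], 0.93), ([572.0, 141.0, 82.0], 0.82), ([555.0, -145.0, 98.0], 0.62)]
balance [([532.0, -2.0, 0.0], 0.68), ([508.0, 135.0, 83.0], 0.32)]
left_seat1 [([572.0, 146.0, 81.0], 0.9), ([440.0, 125.0, 82.0], 0.82)]
left_seat2 [([572.0, 146.0, 81.0], 0.9), ([440.0, 125.0, 82.0], 0.82)]
left_seat3 [([572.0, 146.0, 81.0], 0.9), ([440.0, 125.0, 82.0], 0.82)]
right_seat1 [([619.0, -130.0, 97.0], 0.89), ([555.0, -140.0, 96.0], 0.76), ([488.0, -152.0, 96.0], 0.63)]
right_seat2 [([619.0, -130.0, 97.0], 0.89), ([555.0, -140.0, 96.0], 0.76), ([488.0, -152.0, 96.0], 0.63)]
right_seat3 [([619.0, -130.0, 97.0], 0.89), ([555.0, -140.0, 96.0], 0.76), ([488.0, -152.0, 96.0], 0.63)]
1.2
```

View pics/scene1.png

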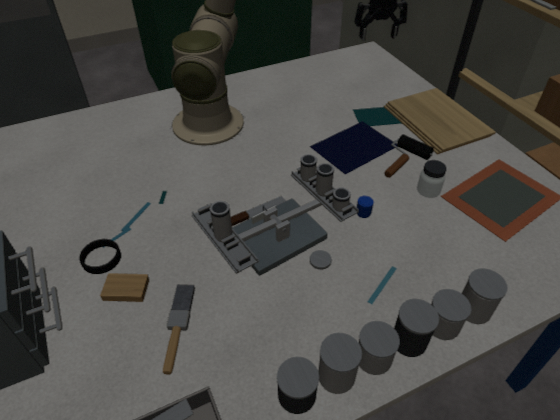

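View pics/side1.png

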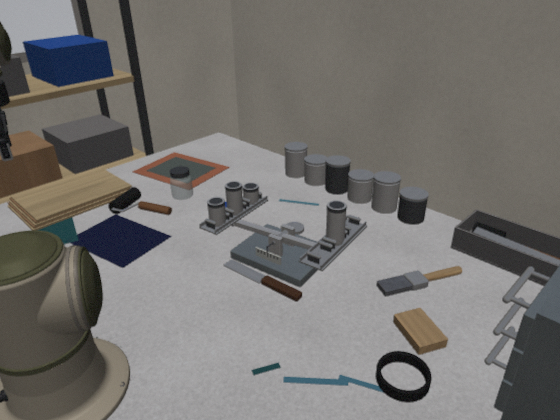

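The left pan (three tins, around scene pixels (308,165), (324,178) and (341,200)) stands lower. The right pan holds one tall tin at (221,220). A blue look-alike stands on the table at (365,206). Next I check the heights by projecting the models.

```bash
cat > h.py <<'E'
from rig import ctrl,capture,nets
import cv2,numpy as np
from scipy.spatial.transform import Rotation as R
def proj(p,X):
    X=np.atleast_2d(X);c=(p['view'][:3,:3]@X.T).T+p['view'][:3,3]
    u=(p['intrinsics']@c.T).T;return u[:,:2]/u[:,2:]
def cyl(base,h,r=20,n=40):
    a=np.linspace(0,2*np.pi,n);c=np.c_[r*np.cos(a),r*np.sin(a),0*a]
    return base+c+[0,0,h]
def zoom(p,c,hw,name,curves=(),k=5):
    x0,y0=int(c[0]-hw[0]),int(c[1]-hw[1])
    im=p['pixels'][y0:y0+2*hw[1],x0:x0+2*hw[0],::-1]
    im=cv2.convertScaleAbs(cv2.resize(im,None,fx=k,fy=k,interpolation=cv2.INTER_CUBIC),alpha=1.5,beta=15)
    for X,col in curves:
        uv=((proj(p,X)-[x0,y0]+.5)*k).astype(np.int32)
        cv2.polylines(im,[uv],False,col,1)
    cv2.imwrite(name,im)
E
python3 - <<'E'
from h import *
o=np.array([531,-5,0.]);yaw=0.166
ex=np.array([np.cos(yaw),np.sin(yaw),0]);ey=np.array([-ex[1],ex[0],0])
cur=[]
for k,h in [(-1,60),(0,75),(1,45)]:
    b=o+140*ey+64*k*ex+[0,0,80]
    cur+=[(cyl(b,h),(0,255,0)),(cyl(b,0,17),(0,0,255))];print(b)
b=o-140*ey+[0,0,96];print(b);cur+=[(cyl(b,90),(0,255,0)),(cyl(b,0,17),(0,0,255))]
for s in (-1,1):
  for k in (-1,0,1):
    b=o+s*140*ey+k*64*ex+[0,0,88-8*s]; 
for n,c in [('scene',(275,210)),('side',(285,220))]:
    p=capture(n);zoom(p,c,(90,65),f'pics/{n}2.png',cur,4)
E
```

```text
[444.74635558 122.50023069  80.        ]
[507.86658661 133.07550538  80.        ]
[570.98681764 143.65078007  80.        ]
[ 554.13341339 -143.07550538   96.        ]
```

View pics/scene2.png

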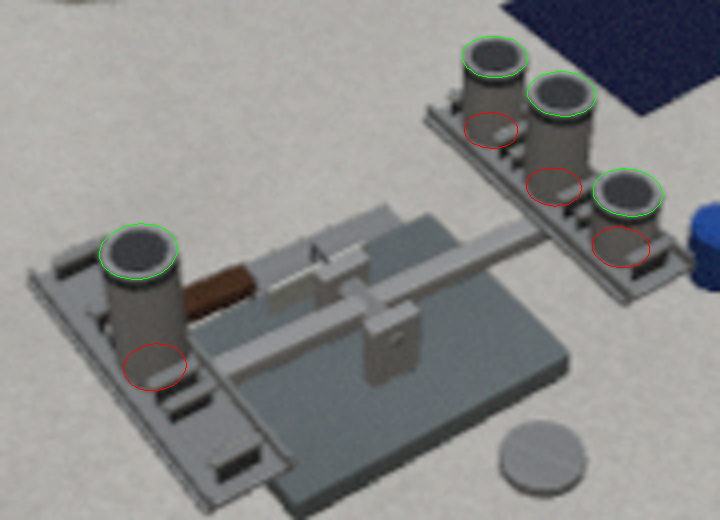

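View pics/side2.png

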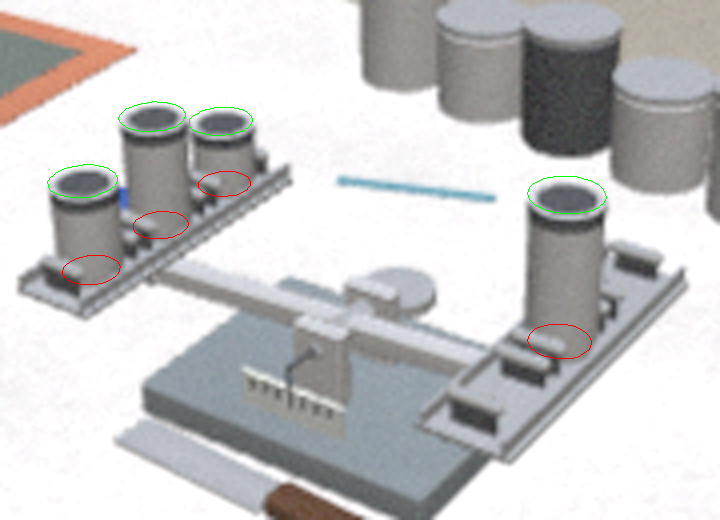

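```bash
cat >> h.py <<'E'
YAW=0.166
def plan(target,yaw=YAW):
    s=ctrl.sense();q=s['ee_rot'];M=R.from_quat([q[1],q[2],q[3],q[0]]).as_matrix()
    d=M.T@(np.array(target)-s['eef_pos'])/10
    ey=np.array([-np.sin(yaw),np.cos(yaw),0])
    z=M.T@ey; a=np.degrees(np.arctan2(-z[1],z[2]))
    a=(a+90)%180-90
    print('t',round(s['time_s'],2),'pos',np.round(s['eef_pos'],1),'F',np.round(s['force'],2),'g',round(s['grip_width'],3))
    print('M',np.round(M,3).tolist(),'j6',round(s['joints'][5],2));print('shift cm',np.round(d,2),'turn units',round(a/5,2))
E
python3 -c "
from h import *
plan([571,143.6,215])"
```

```text
t 1.3 pos [148.  503.7 231.3] F [ 0.3  -0.27 -0.51] g 1.003
M [[0.0, -0.959, 0.282], [0.0, 0.282, 0.959], [-1.0, -0.0, 0.0]] j6 -0.22
shift cm [  1.63 -50.74 -22.62] turn units -5.18
```

Emit:
send_rows(rows="1 0 -10 -4.5 -1;1 0 -20 -9 -2;1 0 -30 -13.5 -3;1 0 -40 -18 -4;1 1.6 -50.7 -22.6 -5.2;1 1.6 -50.7 -22.6 -5.2;1 1.6 -50.7 -22.6 -5.2;1 1.6 -50.7 -22.6 -5.2;1 1.6 -50.7 -22.6 -5.2;1 1.6 -50.7 -22.6 -5.2;1 1.6 -50.7 -22.6 -5.2;1 1.6 -50.7 -22.6 -5.2")

```text
time_s: 2.5
eef_pos: [573.5, 140.0, 214.1]
ee_rot: [-0.457, 0.539, -0.458, -0.539]
force: [0.1, 1.1, 0.1]
grip_width: 1.004
```

Run:
```python
from h import *
plan([571,143.6,215])
s=ctrl.sense();p=capture('wrist')
cv2.imwrite('pics/w1.png',p['pixels'][:,:,::-1])
q=s['ee_rot'];T=np.eye(4);T[:3,:3]=R.from_quat([q[1],q[2],q[3],q[0]]).as_matrix();T[:3,3]=s['eef_pos']
p2=dict(p);p2['view']=np.linalg.inv(T@p['mount'])
b=np.array([571,143.6,80.])
print(np.round(p['mount'],3).tolist(),proj(p2,b+[0,0,45]))
im=p['pixels'][:,:,::-1].copy()
for h in (45,):cv2.polylines(im,[proj(p2,cyl(b,h)).astype(np.int32)],False,(0,255,0),1)
cv2.polylines(im,[proj(p2,cyl(b-[63.1,10.6,0],75)).astype(np.int32)],False,(0,255,0),1)
cv2.imwrite('pics/w1.png',cv2.convertScaleAbs(im,alpha=1.4))
for t in ['tin1']:
    print(t,[(np.round(d['location']).tolist(),round(d['confidence'],2)) for d in nets.spot_point(p,t)][:3])
```

```text
t 2.5 pos [573.5 140.  214.1] F [0.06 1.13 0.13] g 1.004
M [[-0.0, -0.987, -0.163], [-0.001, -0.163, 0.987], [-1.0, 0.0, -0.001]] j6 -1.69
shift cm [-0.09  0.19  0.39] turn units -0.03
[[0.0, -0.279, 0.96, -144.054], [-0.0, -0.96, -0.279, 71.116], [1.0, -0.0, -0.0, 0.617], [0.0, 0.0, 0.0, 1.0]] [[285.371297   206.35785738]]
tin1 [([574.0, 143.0, 81.0], 0.74), ([552.0, 228.0, -2.0], 0.57), ([508.0, 132.0, 80.0], 0.56)]
```

View pics/w1.png

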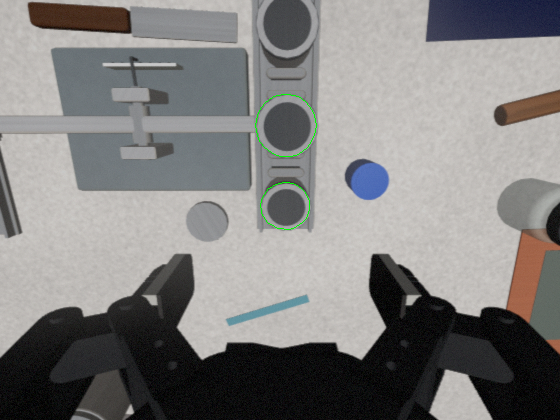

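```bash
python3 -c "
from h import *
plan([571.5,143.6,92])"
```

```text
t 2.6 pos [571.2 143.1 214.7] F [0.42 0.05 0.31] g 1.002
M [[-0.001, -0.986, -0.165], [0.0, -0.165, 0.986], [-1.0, 0.001, 0.0]] j6 -1.69
shift cm [12.27 -0.06  0.04] turn units 0.0
```

Emit:
send_rows(rows="1 3 0 0 0;1 6 0 0 0;1 9 0 0 0;1 11 0 0 0;1 12.3 0 0 0;1 12.3 0 0 0;0 12.3 0 0 0;0 12.3 0 0 0;0 12.3 0 0 0;0 12.3 0 0 0;0 12.3 0 0 0;0 12.3 0 0 0", grip_force=25)

```text
time_s: 3.8
eef_pos: [571.1, 144.1, 92.9]
ee_rot: [-0.457, 0.54, -0.456, -0.54]
force: [0.3, 1.9, 4.6]
grip_width: 0.456
```

Run:
```python
from h import *
plan([571.5,143.6,92])
p=capture('side');zoom(p,(230,200),(80,60),'pics/s3.png',[],4)
```

```text
t 3.8 pos [571.1 144.1  92.9] F [0.32 1.93 4.6 ] g 0.456
M [[0.001, -0.986, -0.167], [0.0, -0.167, 0.986], [-1.0, -0.001, 0.0]] j6 -1.69
shift cm [ 0.09 -0.03 -0.06] turn units 0.02
```

View pics/s3.png

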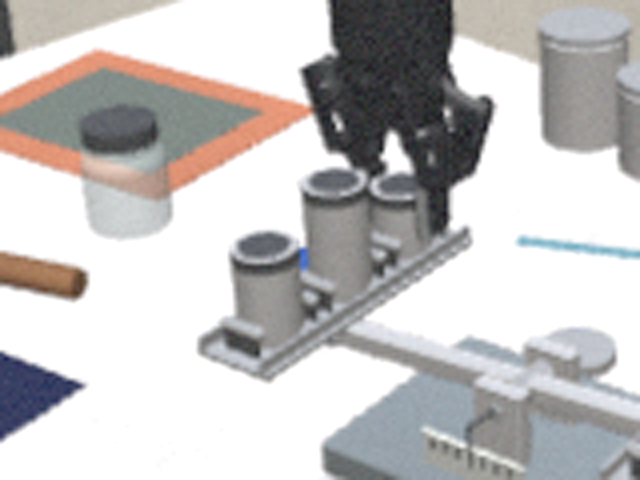

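Emit:
send_rows(rows="0 -0.5 0 0 0;0 -1 0 0 0;0 -1.5 0 0 0;0 -2 0 0 0;0 -2.5 0 0 0;0 -3 0 0 0;0 -4 0 0 0;0 -6 0 0 0;0 -9 0 0 0;0 -12 0 0 0;0 -14 0 0 0;0 -14 0 0 0", grip_force=25)

```text
time_s: 5.05
eef_pos: [571.6, 143.9, 236.0]
ee_rot: [-0.458, 0.542, -0.455, -0.539]
force: [-0.0, 0.4, -0.6]
grip_width: 0.461
```

Run:
```python
from h import *
o=np.array([531,-5,0.]);ex=np.array([np.cos(YAW),np.sin(YAW),0]);ey=np.array([-ex[1],ex[0],0])
for k in(-1,1):
  b=o-140*ey+64*k*ex;print(k,b);plan([b[0],b[1],235])
p=capture('side');cv2.imwrite('pics/s4.png',p['pixels'][:,:,::-1])
```

```text
-1 [ 491.01318236 -153.65078007    0.        ]
t 5.05 pos [571.6 143.9 236. ] F [-0.05  0.4  -0.64] g 0.461
M [[0.006, -0.986, -0.167], [0.0, -0.167, 0.986], [-1.0, -0.006, -0.001]] j6 -1.69
shift cm [  0.05  12.93 -27.99] turn units 0.02
1 [ 617.25364442 -132.50023069    0.        ]
t 5.05 pos [571.6 143.9 236. ] F [-0.05  0.4  -0.64] g 0.461
M [[0.006, -0.986, -0.167], [0.0, -0.167, 0.986], [-1.0, -0.006, -0.001]] j6 -1.69
shift cm [  0.12   0.13 -28.02] turn units 0.02
```

View pics/s4.png

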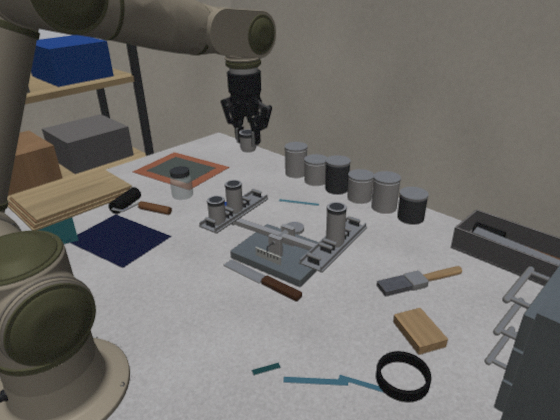

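The tin is out and held (at side pixel (248,140)). Now to above right seat 1.

Emit:
send_rows(rows="0 0 1.6 -3.5 0;0 0 3.2 -7 0;0 0 5 -11 0;0 0 6.9 -15 0;0 0 8.8 -19 0;0 0 10.6 -23 0;0 0 12 -26 0;0 0 12.9 -28 0;0 0 12.9 -28 0;0 0 12.9 -28 0;0 0 12.9 -28 0")

```text
time_s: 6.2
eef_pos: [490.4, -152.7, 231.8]
ee_rot: [0.456, -0.54, 0.456, 0.541]
force: [0.8, 0.5, -0.2]
grip_width: 0.461
```

Run:
```python
from h import *
plan([491,-153.6,130])
o=np.array([531,-5,0.]);ex=np.array([np.cos(YAW),np.sin(YAW),0]);ey=np.array([-ex[1],ex[0],0])
s=ctrl.sense();p=capture('wrist')
q=s['ee_rot'];T=np.eye(4);T[:3,:3]=R.from_quat([q[1],q[2],q[3],q[0]]).as_matrix();T[:3,3]=s['eef_pos']
p2=dict(p);p2['view']=np.linalg.inv(T@p['mount'])
im=p['pixels'][:,:,::-1].copy()
c0=o-140*ey+[0,0,92]
def dr(X,c=(0,255,0)):cv2.polylines(im,[proj(p2,X).astype(np.int32)],False,c,1)
dr(cyl(c0,90));dr(cyl(c0-64*ex,0,17),(0,0,255))
dr(np.array([c0+a*100*ex+b*28*ey for a,b in [(-1,-1),(-1,1),(1,1),(1,-1),(-1,-1)]]),(255,0,255))
cv2.imwrite('pics/w5.png',cv2.convertScaleAbs(im,alpha=1.4))
for n,c in [('scene',(225,220)),('side',(330,220))]:
    p=capture(n);zoom(p,c,(80,70),f'pics/{n}5.png',[(cyl(c0+[0,0,0],90),(0,255,0)),(np.array([c0+a*100*ex+b*28*ey for a,b in [(-1,-1),(-1,1),(1,1),(1,-1),(-1,-1)]]),(255,0,255))],4)
```

```text
t 6.2 pos [ 490.4 -152.7  231.8] F [ 0.83  0.53 -0.23] g 0.461
M [[-0.001, -0.986, -0.168], [0.001, -0.168, 0.986], [-1.0, 0.001, 0.001]] j6 -2.27
shift cm [10.18 -0.05 -0.11] turn units 0.03
```

View pics/w5.png

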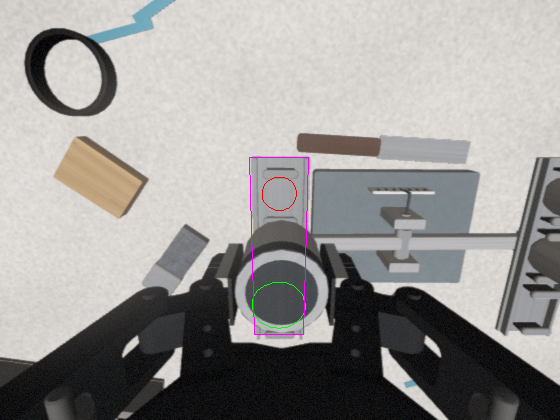

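View pics/side5.png

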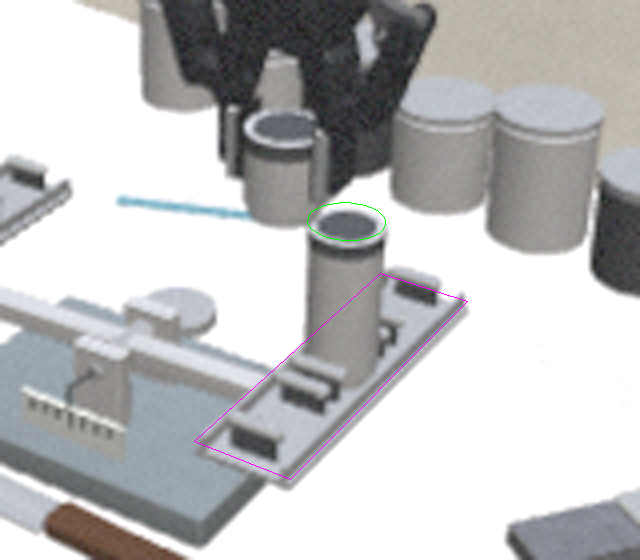

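View pics/scene5.png

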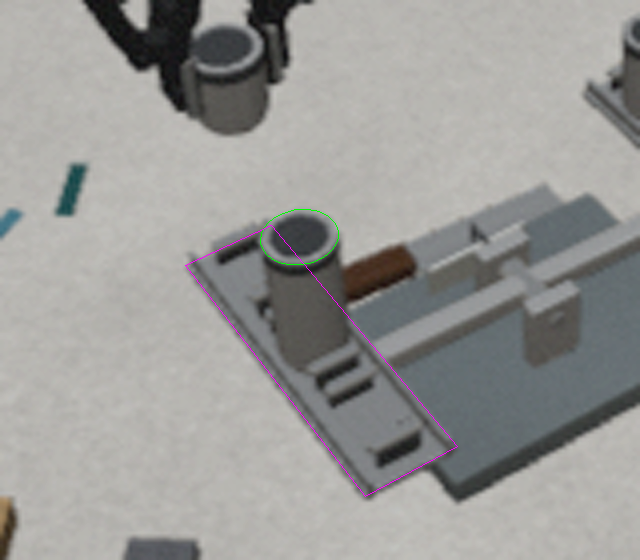

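Run:
```python
from h import *
plan([491,-153.6,130])
```

```text
t 6.35 pos [ 490.5 -152.8  232.2] F [ 0.83 -0.88 -1.06] g 0.462
M [[-0.0, -0.986, -0.169], [0.0, -0.169, 0.986], [-1.0, 0.0, 0.0]] j6 -2.27
shift cm [10.22 -0.03 -0.09] turn units 0.04
```

Emit:
send_rows(rows="0 3 0 -0.1 0;0 6 0 -0.1 0;0 9 0 -0.1 0;0 10.5 0 -0.1 0;0 11.2 0 -0.1 0;0 11.6 0 -0.1 0;0 11.9 0 -0.1 0;0 12.2 0 -0.1 0;0 12.2 0 -0.1 0;0 12.2 0 -0.1 0;0 12.2 0 -0.1 0")

```text
time_s: 7.45
eef_pos: [490.7, -154.7, 110.6]
ee_rot: [-0.456, 0.54, -0.456, -0.54]
force: [-0.4, 0.1, -0.1]
grip_width: 0.463
```

Run:
```python
from h import *
plan([491,-153.6,110])
for n,c in [('scene',(225,220)),('side',(330,220))]:
    p=capture(n);zoom(p,c,(80,70),f'pics/{n}6.png',[],4)
```

```text
t 7.45 pos [ 490.7 -154.7  110.6] F [-0.44  0.12 -0.1 ] g 0.463
M [[0.001, -0.986, -0.167], [-0.0, -0.167, 0.986], [-1.0, -0.001, -0.0]] j6 -2.27
shift cm [ 0.06 -0.05  0.11] turn units 0.02
```

View pics/side6.png

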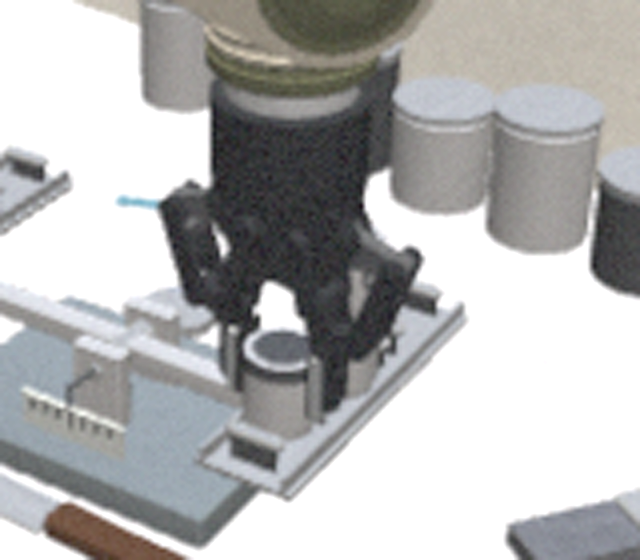

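View pics/scene6.png

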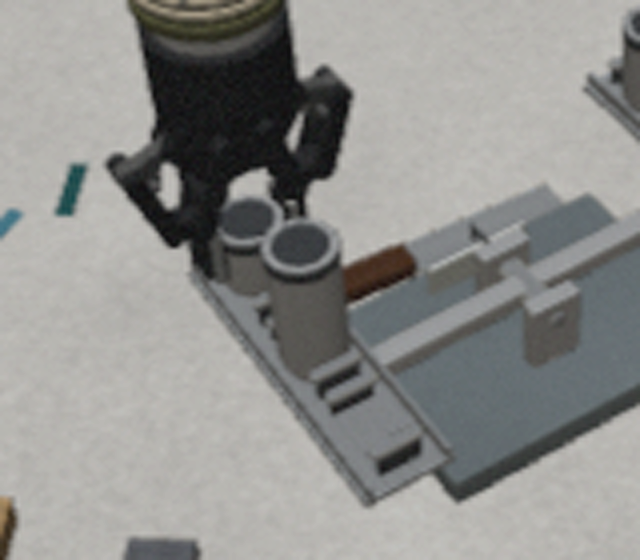

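Emit:
send_rows(rows="0 0.1 0 0.1 0;0 0.1 0 0.1 0;0.5 0.1 0 0.1 0;0.55 0.1 0 0.1 0;0.65 0.1 0 0.1 0;0.8 0.1 0 0.1 0;0.8 0.1 0 0.1 0;0.8 0.1 0 0.1 0")

```text
time_s: 8.35
eef_pos: [490.4, -153.7, 109.3]
ee_rot: [0.456, -0.54, 0.456, 0.54]
force: [0.4, 0.1, -0.0]
grip_width: 0.8
```

Run:
```python
from h import *
plan([491,-153.6,110])
for n,c in [('scene',(225,220)),('side',(330,220))]:
    p=capture(n);zoom(p,c,(80,70),f'pics/{n}7.png',[],4)
```

```text
t 8.35 pos [ 490.4 -153.7  109.3] F [ 0.38  0.06 -0.02] g 0.8
M [[-0.0, -0.986, -0.167], [-0.0, -0.167, 0.986], [-1.0, 0.0, -0.0]] j6 -2.27
shift cm [-0.07 -0.06 -0.  ] turn units 0.02
```

View pics/side7.png

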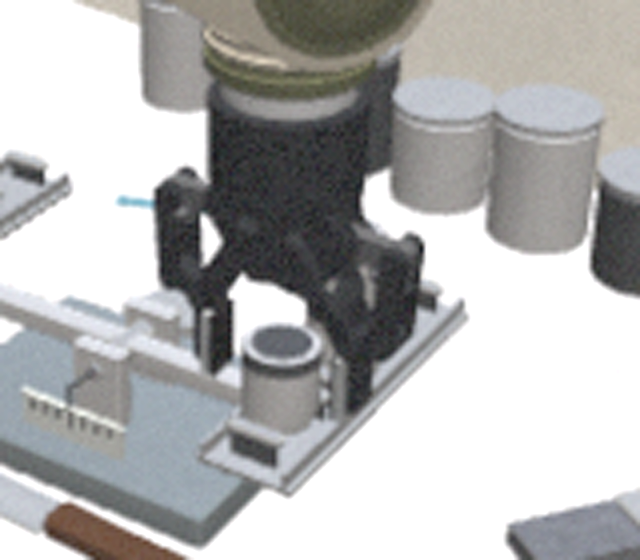

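View pics/scene7.png

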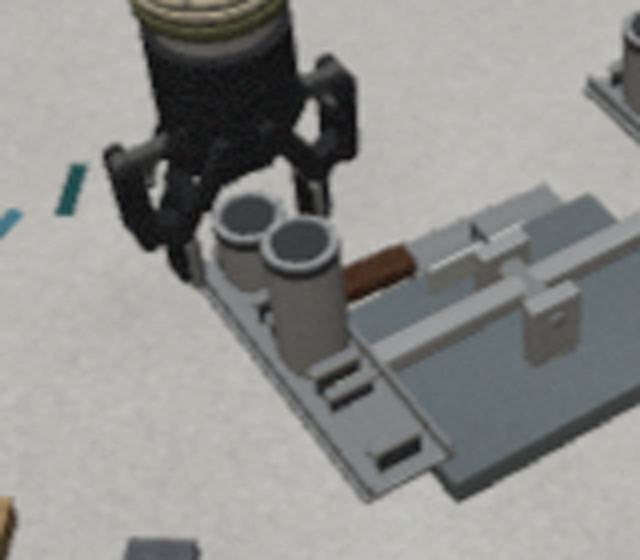

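Emit:
send_rows(rows="0.8 -1 0 0 0;0.8 -3 0 0 0;0.8 -5 0 0 0;0.8 -6.5 0 0 0;0 -6.5 0 0 0;0 -6.5 0 0 0;0 -6.5 0 0 0;0 -6.5 0 0 0;0 -6.5 0 0 0;0 -6.5 0 0 0")

```text
time_s: 9.45
eef_pos: [490.3, -153.7, 174.0]
ee_rot: [0.456, -0.54, 0.456, 0.54]
force: [0.5, 0.5, -0.7]
grip_width: -0.006
```

Run:
```python
from h import *
plan([491,-153.6,144])
p=capture('wrist');cv2.imwrite('pics/w8.png',p['pixels'][:,:,::-1])
p=capture('side');zoom(p,(330,220),(80,70),f'pics/side8.png',[],4)
```

```text
t 9.45 pos [ 490.3 -153.7  174. ] F [ 0.46  0.47 -0.69] g -0.006
M [[-0.0, -0.986, -0.167], [0.0, -0.167, 0.986], [-1.0, 0.0, 0.0]] j6 -2.27
shift cm [ 3.   -0.07 -0.01] turn units 0.02
```

View pics/side8.png

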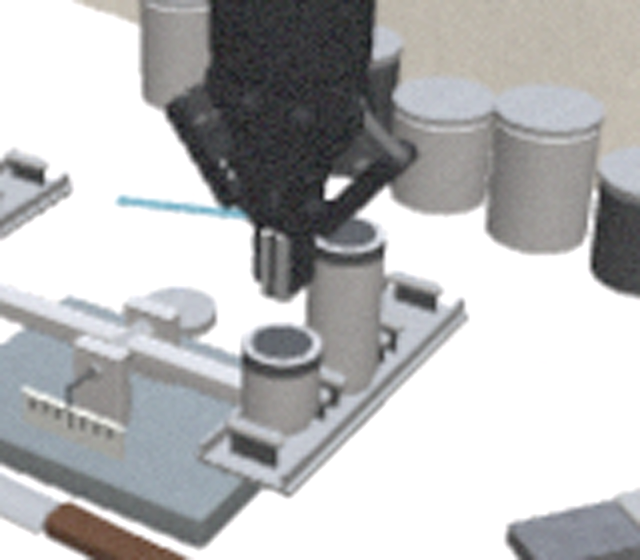

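View pics/w8.png

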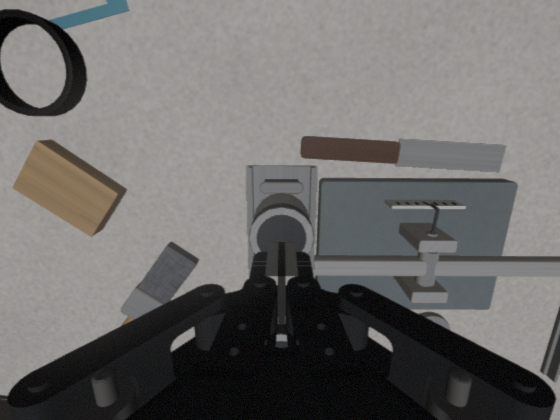

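Emit:
send_rows(rows="0 1 -0.05 0 0;0 2 -0.05 0 0;0 2.6 -0.05 0 0;0 3 -0.05 0 0;0 3.3 -0.05 0 0;0 3.6 -0.05 0 0;0 3.8 -0.05 0 0;0 4 -0.05 0 0;0 4.2 -0.05 0 0;0 4.4 -0.05 0 0;0 4.6 -0.05 0 0;0 4.6 -0.05 0 0")

```text
time_s: 10.75
eef_pos: [490.8, -153.5, 128.0]
ee_rot: [0.456, -0.54, 0.456, 0.54]
force: [-0.6, -0.2, 0.8]
grip_width: 0.003
```

Run:
```python
from h import *
plan([491,-153.6,125])
p=capture('side');zoom(p,(330,220),(80,70),f'pics/side9.png',[],4)
```

```text
t 10.75 pos [ 490.8 -153.5  128. ] F [-0.64 -0.22  0.82] g 0.003
M [[-0.0, -0.986, -0.167], [0.0, -0.167, 0.986], [-1.0, 0.0, 0.0]] j6 -2.27
shift cm [ 0.3  -0.02 -0.01] turn units 0.02
```

View pics/side9.png

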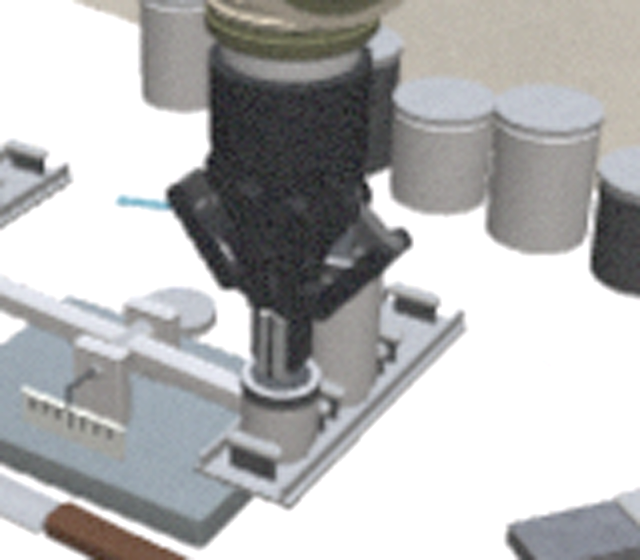

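Emit:
send_rows(rows="0 0.05 0 0 0;0 0.1 0 0 0;0 0.15 0 0 0;0 0.2 0 0 0;0 0.2 0 0 0")

```text
time_s: 11.3
eef_pos: [491.2, -153.6, 126.6]
ee_rot: [-0.456, 0.541, -0.456, -0.54]
force: [0.9, 1.2, 3.6]
grip_width: -0.001
```

Emit:
send_rows(rows="0 0.02 0 0 0;0 0.04 0 0 0;0 0.04 0 0 0")

```text
time_s: 11.6
eef_pos: [491.1, -153.6, 126.0]
ee_rot: [-0.456, 0.54, -0.456, -0.54]
force: [2.7, 0.9, 4.5]
grip_width: -0.0
```

Emit:
send_rows(rows="0 0.03 0 0 0;0 0.03 0 0 0;0 0.03 0 0 0")

```text
time_s: 11.9
eef_pos: [490.8, -153.6, 125.4]
ee_rot: [0.456, -0.54, 0.456, 0.54]
force: [1.9, 0.7, 2.4]
grip_width: 0.002
```

Emit:
send_rows(rows="0 0.03 0 0 0;0 0.03 0 0 0;0 0.03 0 0 0")

```text
time_s: 12.2
eef_pos: [490.7, -153.5, 125.1]
ee_rot: [0.456, -0.54, 0.456, 0.54]
force: [1.3, -0.6, 1.4]
grip_width: -0.002
```

Emit:
send_rows(rows="0 0.03 0 0 0;0 0.03 0 0 0;0 0.03 0 0 0")

```text
time_s: 12.5
eef_pos: [490.8, -153.6, 125.0]
ee_rot: [0.456, -0.54, 0.456, 0.54]
force: [1.3, 1.2, 2.6]
grip_width: 0.001
```

Emit:
send_rows(rows="0 0.03 0 0 0;0 0.03 0 0 0;0 0.03 0 0 0")

```text
time_s: 12.8
eef_pos: [490.9, -153.6, 124.9]
ee_rot: [-0.456, 0.54, -0.456, -0.54]
force: [1.4, 1.3, 5.1]
grip_width: -0.001
```

Emit:
send_rows(rows="0 0.03 0 0 0;0 0.03 0 0 0;0 0.03 0 0 0")

```text
time_s: 13.1
eef_pos: [491.1, -153.6, 124.7]
ee_rot: [-0.456, 0.54, -0.456, -0.54]
force: [0.9, 1.7, 6.1]
grip_width: 0.003
```

Emit:
send_rows(rows="0 0.03 0 0 0;0 0.05 0 0 0;0 0.05 0 0 0;0 0.05 0 0 0")

```text
time_s: 13.5
eef_pos: [491.3, -153.5, 124.5]
ee_rot: [-0.457, 0.541, -0.456, -0.54]
force: [0.3, 1.6, 8.7]
grip_width: 0.004
```

Run:
```python
from h import *
for i in range(3):
    plan([491,-153.6,125]);p=capture('side')
zoom(p,(330,220),(80,70),f'pics/side10.png',[],4)
```

```text
t 13.5 pos [ 491.3 -153.5  124.5] F [0.27 1.64 8.75] g 0.004
M [[0.001, -0.986, -0.167], [-0.0, -0.167, 0.986], [-1.0, -0.001, -0.0]] j6 -2.27
shift cm [-0.05  0.03 -0.  ] turn units 0.02
t 13.55 pos [ 491.3 -153.6  124.6] F [1.89 3.49 8.07] g -0.0
M [[0.001, -0.986, -0.167], [-0.0, -0.167, 0.986], [-1.0, -0.001, -0.0]] j6 -2.27
shift cm [-0.04  0.03  0.  ] turn units 0.02
t 13.6 pos [ 491.3 -153.6  124.5] F [0.98 3.2  8.65] g 0.002
M [[0.001, -0.986, -0.167], [-0.0, -0.167, 0.986], [-1.0, -0.001, -0.0]] j6 -2.27
shift cm [-0.05  0.03  0.  ] turn units 0.02
```

View pics/side10.png

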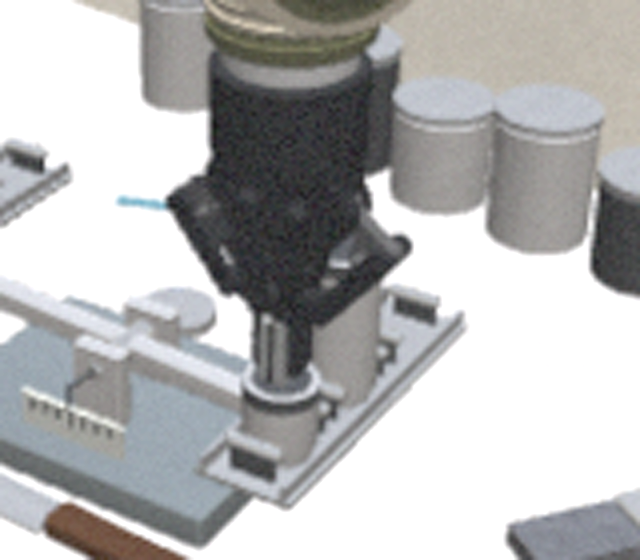

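Emit:
send_rows(rows="0 0.04 0 0 0;0 0.08 0 0 0;0 0.08 0 0 0;0 0.08 0 0 0")

```text
time_s: 14.05
eef_pos: [491.6, -153.5, 124.3]
ee_rot: [-0.457, 0.541, -0.456, -0.54]
force: [-0.3, 4.6, 13.3]
grip_width: -0.001
```

Emit:
send_rows(rows="0 0.05 0 0 0;0 0.05 0 0 0;0 0.05 0 0 0")

```text
time_s: 14.35
eef_pos: [491.7, -153.4, 124.1]
ee_rot: [-0.457, 0.541, -0.456, -0.539]
force: [0.1, 4.9, 17.0]
grip_width: -0.001
```

Emit:
send_rows(rows="0 -0.01 0 0 0;0 -0.01 0 0 0;0 -0.01 0 0 0;0 -0.01 0 0 0;0 -0.01 0 0 0;0 -0.01 0 0 0;0 -0.01 0 0 0")

```text
time_s: 15.05
eef_pos: [491.7, -153.4, 124.1]
ee_rot: [-0.457, 0.541, -0.456, -0.539]
force: [-0.5, 5.9, 15.3]
grip_width: -0.002
```

Emit:
send_rows(rows="0 0 0 0 0;0 0 0 0 0;0 0 0 0 0;0 0 0 0 0;0 0 0 0 0;0 0 0 0 0;0 0 0 0 0;0 0 0 0 0")

```text
time_s: 15.85
eef_pos: [491.7, -153.4, 124.1]
ee_rot: [-0.457, 0.541, -0.456, -0.539]
force: [-0.3, 4.9, 15.7]
grip_width: 0.002
```

Emit:
send_rows(rows="0 -0.2 0 0 0;0 -0.5 0 0 0;0 -1 0 0 0;0 -2 0 0 0;0 -4 0 0 0;0 -7 0 0 0;0 -10 0 0 0;0 -12 0 0 0;0 -12 0 0 0;0 -12 -4 0 0;0 -12 8 0 0;0 -12 8 0 0")

```text
time_s: 17.05
eef_pos: [431.4, -163.6, 239.3]
ee_rot: [0.455, -0.539, 0.456, 0.543]
force: [0.1, -0.8, 1.0]
grip_width: 0.001
```

Run:
```python
from h import *
plan([491,-153.6,125])
o=np.array([531,-5,0.]);ex=np.array([np.cos(YAW),np.sin(YAW),0]);ey=np.array([-ex[1],ex[0],0])
cur=[]
for s,k,h in [(1,-1,60),(1,0,75),(-1,0,90),(-1,-1,45)]:
    b=o+s*140*ey+64*k*ex+[0,0,88];cur+=[(cyl(b,h),(0,255,0))]
for n,c in [('scene',(275,210)),('side',(285,220))]:
    p=capture(n);zoom(p,c,(90,65),f'pics/{n}11.png',cur,4)
    for t in ['left_seat1','right_seat1','tin1']:print(n,t,[(np.round(d['location']).tolist(),round(d['confidence'],2)) for d in nets.spot_point(p,t)])
```

```text
t 17.05 pos [ 431.4 -163.6  239.3] F [ 0.06 -0.79  1.01] g 0.001
M [[-0.005, -0.985, -0.17], [0.003, -0.17, 0.985], [-1.0, 0.005, 0.004]] j6 -2.36
shift cm [11.4  -6.1  -0.08] turn units 0.05
scene left_seat1 [([508.0, 135.0, 90.0], 0.81), ([448.0, 125.0, 87.0], 0.71), ([573.0, 146.0, 86.0], 0.59)]
scene right_seat1 [([613.0, -132.0, 90.0], 0.85), ([493.0, -156.0, 85.0], 0.61), ([554.0, -142.0, 86.0], 0.57)]
scene tin1 [([509.0, 131.0, 87.0], 0.8), ([555.0, -144.0, 83.0], 0.78), ([495.0, -153.0, 85.0], 0.74), ([555.0, 235.0, -3.0], 0.62), ([446.0, 126.0, 92.0], 0.57)]
side left_seat1 [([508.0, 134.0, 84.0], 0.9), ([572.0, 146.0, 92.0], 0.82), ([441.0, 122.0, 88.0], 0.57)]
side right_seat1 [([553.0, -141.0, 86.0], 0.71), ([490.0, -155.0, 90.0], 0.57), ([619.0, -132.0, 90.0], 0.56)]
side tin1 [([488.0, -157.0, 88.0], 0.97), ([451.0, 125.0, 86.0], 0.95), ([507.0, 133.0, 87.0], 0.67), ([552.0, -143.0, 91.0], 0.6)]
```

View pics/side11.png

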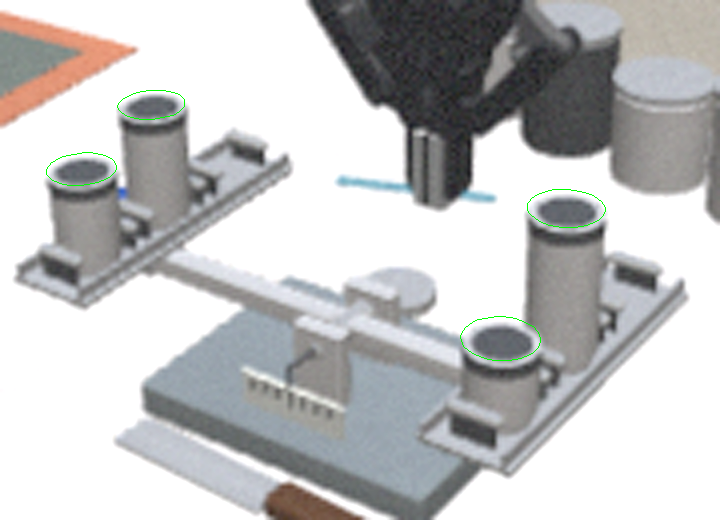

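View pics/scene11.png

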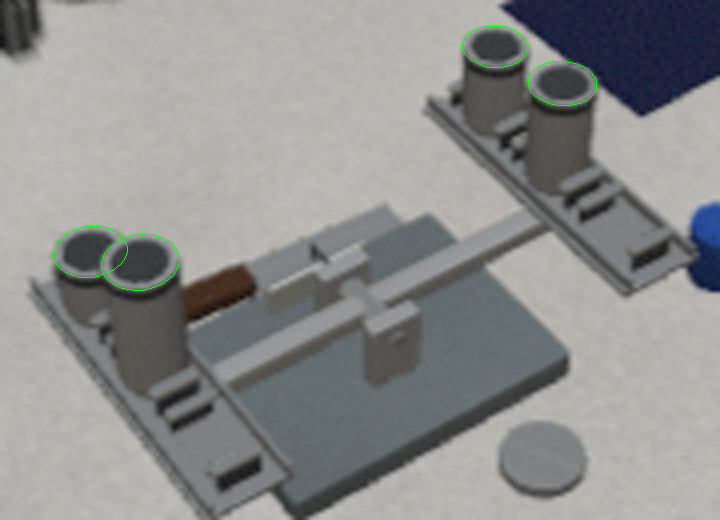

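```bash
python3 -c "
from rig import workorder
print(workorder.finish_job())"
```

```text
the job is handed in; nothing more can be done
None
```

I moved the 50 g tin (tin1) from left seat 3 to right seat 1, which leaves about 250 g on each pan. I set it on the beads, let go, and pushed it through with shut fingers. I then bedded it at about 15–17 N downwards for about 1.5 s, with a total force of about 18 N at most in the readings between moves. The job was handed in at about 17 s with the gripper clear of everything.

**Last checks:**
- **Level:** In both the scene and side pictures, all four tin tops match models standing on a level pan floor (88 mm) to within about 1–2 mm. The pointer is central on its scale.
- **Seated:** While pressed, the top of tin1 was at 124.1 mm. A seated tin with the pan at its lower stop should be at about 124.6 mm.
- **Bystanders:** The knife, lid and blue look-alike in the last close-ups look unmoved. I did not check the other bystanders separately.

**Disagreements:**
- The networks' heights for the seats scatter from 84 to 92 mm, which is within their stated error.
- With tin1 lifted out, the right pan looked about 3 mm lower than I calculated. The final pictures do not show this.
- During the push the force reading also showed about 5 N sideways.

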